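Lock the microtome's handwheel with its shaft pin

ROBOT

A 7-joint arm with a two-finger parallel gripper is mounted at the origin on the work surface. World frame = base frame: x ahead of the robot, y to its left, z up, the work surface at z = 0. Lengths are in m, angles in rad, forces in N, time in s.
With the tool pointing down it reaches from about 0.425 to 0.925 m from the base axis. Payload 6.8 kg.
Tool frame: the origin (TCP) lies midway between the tips of the shut fingers; the grasp point (between the pads) lies 19 mm behind it; z points along the fingers, y is the direction in which the jaws open and shut (so a half turn about z gives the same grasp; the last joint's range is limited). The gripper opens to 85 mm and grips with 20 to 120 N. Pads are 22 mm wide; open, the fingers measure 114 mm over their backs; the gripper's body (76 mm by 85 mm) begins 54 mm behind the grasp point. The pads swing forward as they close: fully open they stand 13 mm farther back than shut.
Start: joints at [-1.396, 0.477, 0.022, 1.555, -0.011, 1.109, -0.083], TCP at [0.188, 0.648, 0.231] pointing down, gripper open.
Joint ranges: [-2.96, 2.96], [-0.34, 2.1], [-1.41, 1.46], [0.24, 2.44], [-1.37, 4.51], [0.17, 1.92], [-2.96, 2.96]. Speed limits (rad/s): [2.39, 2.39, 3.14, 3.14, 3.14, 3.14, 3.14].

INTERFACE

Orientations are given as a unit quaternion [w, x, y, z].
In Python, from station import bot gives the robot as it stands. The module is installed in compiled form; this text tells all that it offers.
- The arm moves only by the tool play_rows, never from a script. Its argument "motion" is a list of rows, each a list of 2 entries, a list of its own where there are three numbers: the shift along the tool's x, y, z as a fraction of full scale, then the turn, a rotation vector about the tool's x, y, z as a fraction of full scale. In form: [[[tx, ty, tz], [rx, ry, rz]], ...]. A call has 1 to 8 rows; each row is the pose to reach, as a shift and turn from the pose measured when the call began, along the tool's axes at that moment, turning the shorter way round; what a row does not reach only later rows make up. Full scale, the value 1, is 400 mm for a shift and 360 degrees for a turn. A row lasts 1/10 s, in which the tool goes at most 50 mm and 8.59 degrees, less where a joint would pass 70% of its speed; a pose out of reach is approached as far as the arm can. A call with a number of a shift or a turn outside -1 to 1 is refused whole. A call with a gripper value outside its range is refused whole. "fingers" is the finger opening in mm, from 0 to 85.4, set as the call begins (left out, the last holds). The fingers move at their own pace and stop on an object; "grip_force" is the grip in N (left out, the last holds). Time passes only in rows, so rows that repeat a pose let the fingers close. It gives the time, the measured TCP pose, the force and the opening at its end, in the units of the state.
- bot.get_obs(): the state, without advancing time (a new reading comes with each control period).
- bot.read_camera(name): name is "scene" or "top" or "wrist"; returns a dict with "pixels" (480x640x3 uint8, red, green, blue), "range_z" (480x640 float32, m along the optical axis (not along the pixel's ray), 0 where there is no reading), "fovy" (degrees; the focal length in pixels is half the picture's height over the tangent of half this angle, whatever the lens; pixels are square), "cx", "cy" (the principal point, pixels), "pose" (4x4, takes a point from camera to world coordinates). Camera axes: x right, y down, z forward; pixel columns grow to the right and rows downward; lengths in m; the calibration is good to about 2 mm. A picture is of the moment at which its call begins.
- bot.hand_in(): hands the job in, once; it reports no verdict.
The state is a dict: "t": time; "q": joint angles; "joint_vel": joint speeds; "joint_torque": joint torques, N m; "eef_pos": TCP position; "tool_rot": TCP orientation; "contact_force": force on the tool from outside, world axes, zero at the start; "torque": the same for the moment, N m; "gripper_width": opening from 0.0 (shut) to 1.0 (fully open).
Only numpy, scipy, OpenCV 4.12 (cv2) and the standard library are available. Lean on these libraries where they do the work, as an engineer would, in place of code of your own. Each camera call takes 0.05 s, during which the arm holds its last target.

TASK

Lock the microtome's handwheel before the blade is changed: take the locking pin from the accessory block, stand it in the bore on top of the wheel's bearing block, and turn the wheel by its crank handle until the shaft's hidden cross-hole comes under the pin and catches it. Then press the pin down through the shaft until its knob sits fully home on the bearing block and let it go. Feel for the hole: never force the wheel against the pin nor hammer the pin, and leave the other things on the bench where they stand.

Things in the scene. Friction and masses are not known exactly. Their poses are not given: they have to be found in the camera images.
- microtome: Fixed microtome, base 440 x 320 mm, white housing 228 mm tall. Origin on the bench straight below the pin bore; x points forward (away from the operator), y from the wheel towards the housing, z up. Along y: the aluminium bearing block fills -28 to +28 mm (60 mm wide in x, top 158 mm above the bench), the housing wall stands at +55 mm, the handwheel lies at -42 to -60 mm.
- bore (a point): Centre of the mouth of the vertical pin bore, on top of the bearing block. The bore is 11.2 mm wide with a 1.5 mm chamfer. 23 mm below the mouth lies the top of the horizontal shaft. A pin standing on the closed shaft has its knob's underside 51 mm above the mouth. The wheel's rim, 42 mm to the -y side, rises 50 mm above the mouth: carry the pin over it.
- shaft_axis (a point): Point on the shaft's axis straight below the bore, 120 mm above the bench. The shaft (diameter 30 mm) turns with the handwheel about the microtome's y through this point. A cross-hole 12 mm wide goes right through it, out of sight. The hub is clamped at a different angle each time: the hole comes upright with the handle somewhere from 25 degrees before to 40 degrees past straight up.
- lower_bush (a point): Point on the bore's axis 59 mm below the mouth, under the shaft, where a spring ball stands out from the side of the lower bush. A pin that drops through the shaft by its own weight stops on this ball, its knob still 8 to 16 mm above the bearing block; 5 to 15 N of steady push takes it past the ball and home, where friction holds it.
- wheel_centre (a point): Centre of the dished grey handwheel (radius 88 mm, 18 mm thick), on the shaft's axis. It turns with 1 to 2 N at the handle and stays where left. Once the pin has dropped into the cross-hole about 10 to 20 degrees of play are left, then it stops firmly: stop there, over 15 N at the handle is forcing. Easing it back 5 to 10 degrees unloads the pin, so that it goes down easily.
- crank_grip (a point): On the axis of the black crank handle, 44 mm from its inner end. The handle is a freely spinning sleeve (ignore its orientation), diameter 22 mm, length 74 mm, parallel to the microtome's y, 74 mm off the shaft's axis; this point is 107 mm to the -y side of the bore. It starts leaning 46 to 66 degrees from straight up towards the operator (-x). Forward is over the top towards +x.
- pin: Steel locking pin, 52 to 78 g, standing upright in the accessory block; diameter 10 mm, with a black cylindrical knob on top. Its origin is the lower tip (tapered over 6 mm down to 5 mm width), z points up along the pin. Total length 114 mm. It drops under its own weight.
- pin_knob (a point): Point on the pin's axis inside its black knob (diameter 24 mm, 40 mm tall): 96 mm above the pin's tip, 22 mm above the knob's underside and 18 mm below its top.
- pin_shoulder (a point): Centre of the knob's flat underside, 74 mm above the pin's tip. Fully home, it lies on the bearing block at the bore's mouth. While the pin rests on the closed shaft it stands 51 mm above the mouth.
- block: Fixed white accessory block, 55 x 130 mm and 55 mm tall, origin under its centre, long side along its y. The pin stands in its middle hole (11.6 mm wide, 45 mm deep, so the pin's tip is 10 mm above the bench). A brush (160 mm tall) stands 45 mm to its -y side and a T-key (111 mm tall) 45 mm to its +y side, both fixed.
- slidebox: Bystander: closed blue slide box, 85 x 100 x 34 mm, origin under its centre.
- bottle: Bystander: amber reagent bottle, diameter 52 mm, 125 mm tall, origin under its centre.
- jar: Bystander: glass jar with white lid, diameter 60 mm, 70 mm tall, origin under its centre.
Not all that is in view belongs to the job. What is shaped like the pin but blue or pink is not meant.

How it is judged:
By the outcome, as a careful person would: the job done as asked, in the order asked, and still so for the second after the job is handed in, with the robot touching nothing.
It also fails if it takes over 72 s, if anything falls off the work surface, if the arm or the gripper's body presses on something with over 40 N, if the wrist force passes 120 N, or if a joint passes its speed limit or range.

## Working session

There is one attempt and no reset: what is moved stays moved. The work goes in short steps, Python scripts to look and compute and a tool call to move; the robot and the scene stay as the last step left them, time stands still between calls to the robot, and variables do not carry over. Pictures are saved under pics/ and viewed, and the job is handed in when it is done.

Besides the shell and the picture viewer there is one more tool, called after "Request:" by a JSON object that holds its "fn" and its "kwargs". play_rows: Moves the arm, as the interface text tells. Shift numbers are shares of 400 mm and turn numbers shares of 360 degrees, none past 1 either way. Its arguments: {"type":"object","properties":{"motion":{"type":"array"},"fingers":{"type":"number"},"grip_force":{"type":"number"}},"required":["motion"]}

```bash
ls; mkdir -p pics
python3 - <<'E'
from station import bot
import cv2,numpy as np
o=bot.get_obs()
for k,v in o.items(): print(k,np.round(v,4))
for n in ("scene","top","wrist"):
    c=bot.read_camera(n); cv2.imwrite(f"pics/{n}0.png",c["pixels"][:,:,::-1]); print(n,c["fovy"],c["cx"],c["cy"],np.round(c["pose"],3).tolist())
    np.savez(f"pics/{n}0.npz",**c)
E
```

```text
pics
t 0.0
q [-1.3961  0.4778  0.0223  1.5564 -0.0115  1.1093 -0.0831]
joint_vel [-0.0003 -0.0001 -0.0013 -0.0005  0.0006 -0.0011 -0.0005]
joint_torque [-9.00000e-04 -5.96458e+01  1.60770e+00 -2.81195e+01  1.25000e-02
  9.30000e-03  1.00000e-04]
eef_pos [0.1882 0.6476 0.2303]
tool_rot [-1.000e-04  1.409e-01  9.900e-01 -9.000e-04]
contact_force [-0.4323 -0.7591  0.3252]
torque [-0.0867  0.089   0.0075]
gripper_width 1.0058
scene 53.87824610116918 317.051866767518 238.13397718900387 [[-0.406, 0.595, -0.694, 1.032], [0.914, 0.264, -0.309, 0.071], [-0.0, -0.76, -0.65, 0.633], [0.0, 0.0, 0.0, 1.0]]
top 46.765723512654674 319.48771753750174 243.9641071402164 [[-0.027, -0.99, 0.141, 0.353], [-0.999, 0.024, -0.023, -0.173], [0.02, -0.142, -0.99, 1.257], [0.0, 0.0, 0.0, 1.0]]
wrist 59.01150939823765 326.55744408449306 248.06490202144428 [[0.28, 0.911, 0.304, 0.11], [0.96, -0.265, -0.09, 0.671], [-0.001, 0.317, -0.949, 0.373], [0.0, 0.0, 0.0, 1.0]]
```

View pics/scene0.png

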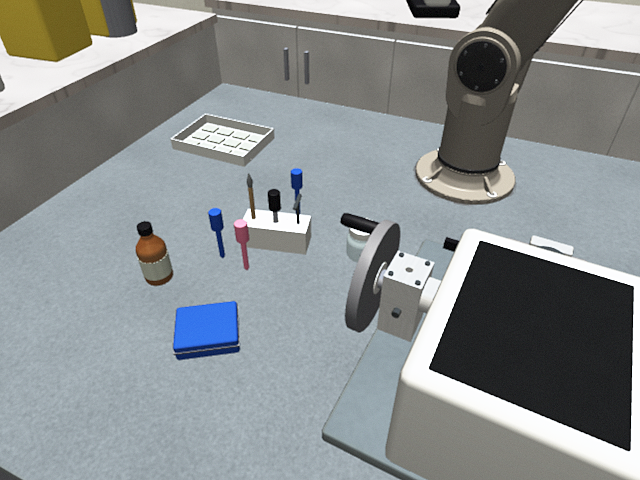

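View pics/top0.png

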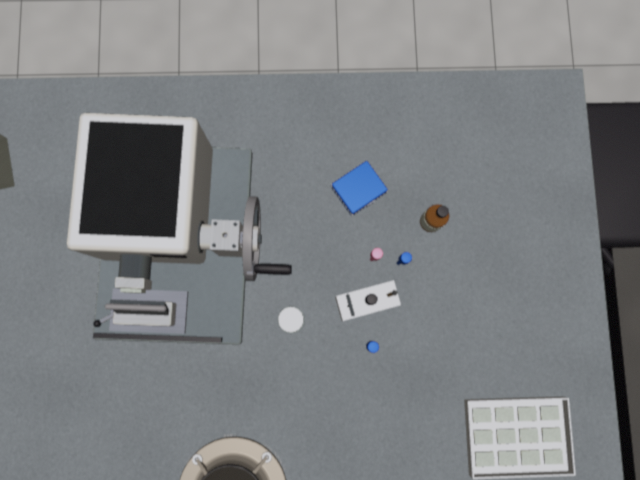

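View pics/wrist0.png

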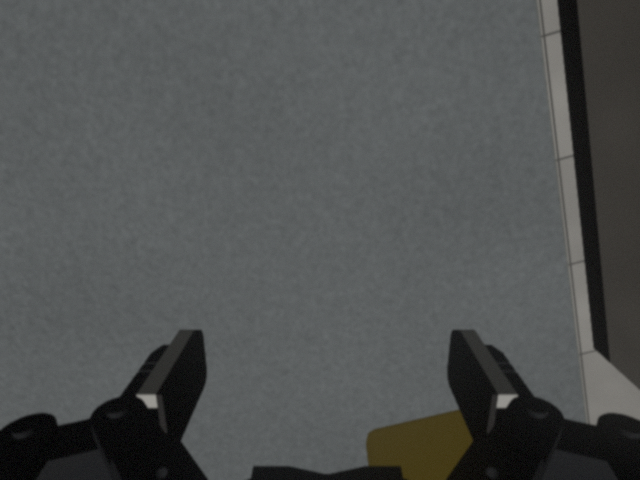

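```bash
cat > h.py <<'E'
import numpy as np,cv2
def load(n): 
    d=np.load(f"pics/{n}.npz"); return {k:d[k] for k in d}
def cloud(c):
    f=240/np.tan(np.radians(float(c["fovy"]))/2)
    v,u=np.mgrid[0:480,0:640]; z=c["range_z"]
    P=np.stack([(u-c["cx"])/f*z,(v-c["cy"])/f*z,z],-1)
    return P@c["pose"][:3,:3].T+c["pose"][:3,3]
def proj(c,p):
    f=240/np.tan(np.radians(float(c["fovy"]))/2)
    q=(np.asarray(p)-c["pose"][:3,3])@c["pose"][:3,:3]
    return np.stack([q[...,0]/q[...,2]*f+c["cx"],q[...,1]/q[...,2]*f+c["cy"]],-1)
E
python3 - <<'E'
from h import *
for n,pts in (("top0",[(225,235),(371,299),(373,346),(405,258),(377,254),(290,320),(270,268),(251,240),(350,305),(392,294),(385,310)]),("scene0",[(409,269),(275,195),(297,175),(216,215),(241,228),(360,221),(375,275)])):
    c=load(n);P=cloud(c)
    for u,v in pts: print(n,u,v,np.round(P[v,u],4))
for n,(x,y,w,h) in (("top0",(190,180,230,180)),("scene0",(210,150,240,200))):
    im=cv2.imread(f"pics/{n}.png")[y:y+h,x:x+w]
    cv2.imwrite(f"pics/{n}crop.png",cv2.resize(im,None,fx=3,fy=3,interpolation=cv2.INTER_CUBIC))
E
```

```text
top0 225 235 [ 0.5363 -0.0075  0.1353]
top0 371 299 [ 0.3989 -0.3016  0.1257]
top0 373 346 [ 0.3042 -0.3035  0.1116]
top0 405 258 [ 0.4823 -0.377   0.1152]
top0 377 254 [ 0.4924 -0.3193  0.1129]
top0 290 320 [ 0.3615 -0.1344  0.0694]
top0 270 268 [ 0.4635 -0.1     0.1641]
top0 251 240 [ 0.5137 -0.0675  0.2073]
top0 350 305 [ 0.3884 -0.2596  0.11  ]
top0 392 294 [ 0.4077 -0.3442  0.1303]
top0 385 310 [ 0.3785 -0.3461  0.003 ]
scene0 409 269 [ 0.5288 -0.0071  0.1528]
scene0 275 195 [ 0.4065 -0.293   0.1226]
scene0 297 175 [ 0.3123 -0.2935  0.1106]
scene0 216 215 [ 0.4928 -0.3676  0.1132]
scene0 241 228 [ 0.5054 -0.3082  0.1123]
scene0 360 221 [ 0.4692 -0.1052  0.1669]
scene0 375 275 [ 0.5554 -0.0495  0.1477]
```

View pics/top0crop.png

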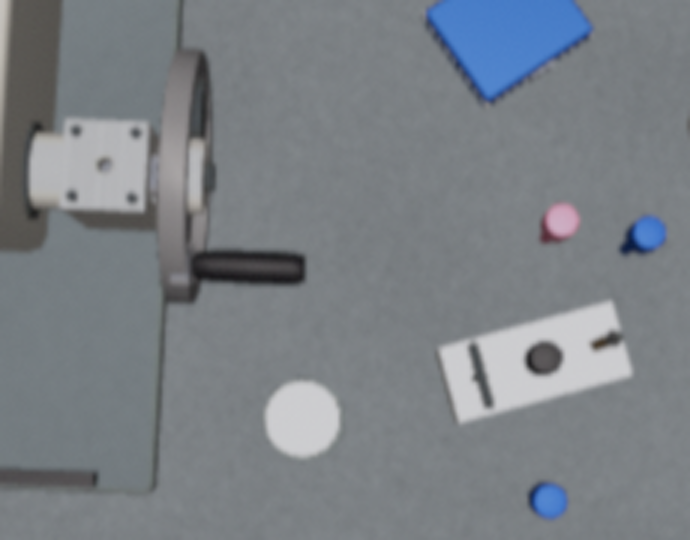

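View pics/scene0crop.png

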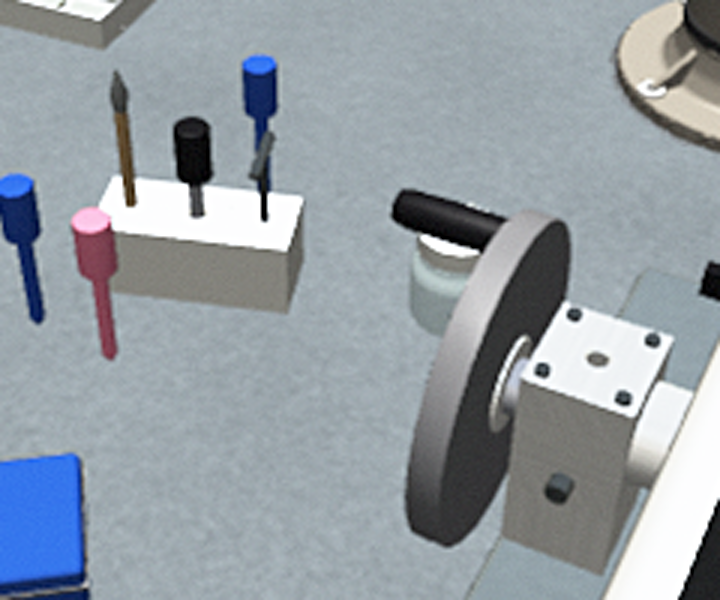

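```bash
cat >> h.py <<'E'
def onz(c,u,v,z):
    f=240/np.tan(np.radians(float(c["fovy"]))/2)
    d=c["pose"][:3,:3]@np.array([(u-c["cx"])/f,(v-c["cy"])/f,1]); o=c["pose"][:3,3]
    return o+d*(z-o[2])/d[2]
E
python3 - <<'E'
from h import *
for n,(x0,y0,x1,y1) in (("top0",(205,215,245,255)),("scene0",(382,248,436,296))):
    c=load(n);g=cv2.cvtColor(c["pixels"],cv2.COLOR_RGB2GRAY);s=8
    im=cv2.resize(g[y0:y1,x0:x1],None,fx=12,fy=12,interpolation=cv2.INTER_CUBIC)
    cv2.imwrite(f"pics/{n}bore.png",im)
    P=cloud(c);
    if n=="scene0":
        m=(abs(P[...,2]-.158)<.006)&(abs(P[...,0]-.53)<.06)&(abs(P[...,1]+.005)<.06)
        print("top face",m.sum(),P[m].mean(0), cv2.minAreaRect(P[m][:,:2].astype(np.float32)*1000))
    else:
        m=(abs(P[...,2]-.158)<.006)&(abs(P[...,0]-.53)<.05)&(abs(P[...,1]+.005)<.035)
        print("top face",m.sum(),P[m].mean(0), cv2.minAreaRect(P[m][:,:2].astype(np.float32)*1000))
    # knob
    px=c["pixels"].astype(int)
    m=(P[...,2]>.07)&(P[...,2]<.135)&(np.hypot(P[...,0]-.405,P[...,1]+.3)<.03)
    Q=P[m];t=Q[Q[:,2]>np.percentile(Q[:,2],60)]
    print("knob",m.sum(),Q.mean(0),Q[:,2].max())
    mm=(px.max(-1)<75)&m
    ys,xs=np.nonzero(mm);print("px",xs.min(),xs.max(),ys.min(),ys.max(),xs.mean(),ys.mean(), onz(c,xs.mean(),ys.mean(),.124))
    # wheel rim
    m=(P[...,2]>.17)&(P[...,2]<.24)&(P[...,1]<-.03)&(P[...,1]>-.09)&(abs(P[...,0]-.53)<.09)
    Q=P[m];A=np.polyfit(Q[:,0],Q[:,1],1);print("rim",m.sum(),A,Q[:,2].max(),Q.min(0),Q.max(0))
    # handle
    m=(P[...,2]>.14)&(P[...,1]<-.085)&(P[...,1]>-.18)&(abs(P[...,0]-.47)<.05)
    Q=P[m];print("handle",m.sum(),np.polyfit(Q[:,1],Q[:,0],1),Q.mean(0),Q[:,2].max(),Q.min(0),Q.max(0))
    # housing wall
    # block top
    m=(abs(P[...,2]-.055)<.006)&(abs(P[...,0]-.4)<.06)&(abs(P[...,1]+.3)<.09)
    print("block",cv2.minAreaRect(P[m][:,:2].astype(np.float32)*1000))
E
```

```text
top face 829 [ 0.53416378 -0.0097224   0.15764699] ((534.9322509765625, -4.8386993408203125), (65.94869232177734, 60.81514358520508), 86.13282012939453)
knob 122 [ 0.40000339 -0.30184474  0.12100437] 0.1294630436715325
px 366 370 297 303 367.2142857142857 300.42857142857144 [ 0.39631931 -0.29396996  0.124     ]
rim 712 [-0.06096012 -0.02873048] 0.21160177902317234 [ 0.45783174 -0.08286815  0.17002165] [ 0.60409068 -0.04816387  0.21160178]
handle 325 [0.05936652 0.46907001] [ 0.46232499 -0.11361653  0.16426571] 0.17225705869309116 [ 0.45136715 -0.14154764  0.15276096] [ 0.47436521 -0.08565396  0.17225706]
block ((400.6561279296875, -303.4582824707031), (55.04997253417969, 130.60809326171875), 13.591429710388184)
top face 1423 [ 0.53761256 -0.00974678  0.1578589 ] ((532.9244995117188, -12.976871490478516), (70.84068298339844, 118.86054992675781), 86.34821319580078)
knob 286 [ 0.40589999 -0.29593231  0.10691483] 0.12544254187232706
px 268 280 189 216 273.888 200.4 [ 0.42416967 -0.28592855  0.124     ]
rim 1276 [-0.1075266   0.00436331] 0.20913414100274946 [ 0.46318275 -0.06958138  0.17001638] [ 0.60603565 -0.0430851   0.20913414]
handle 430 [0.06769749 0.4765234 ] [ 0.46906225 -0.11021311  0.16161207] 0.16859914750137123 [ 0.45518326 -0.13767344  0.14662558] [ 0.47705394 -0.0852937   0.16859915]
block ((400.2510070800781, -298.83819580078125), (60.49430465698242, 130.4039306640625), 13.663830757141113)
```

```bash
python3 -c "
import cv2,numpy as np
a=cv2.imread('pics/top0bore.png');b=cv2.imread('pics/scene0bore.png')
b=cv2.resize(b,None,fx=.75,fy=.75);a=cv2.resize(a,None,fx=.6,fy=.6)
h=max(a.shape[0],b.shape[0]);o=np.zeros((h,a.shape[1]+b.shape[1],3),np.uint8);o[:a.shape[0],:a.shape[1]]=a;o[:b.shape[0],a.shape[1]:]=b
print(a.shape,b.shape);cv2.imwrite('pics/bore2.png',o)"
```

```text
(288, 288, 3) (432, 486, 3)
```

View pics/bore2.png

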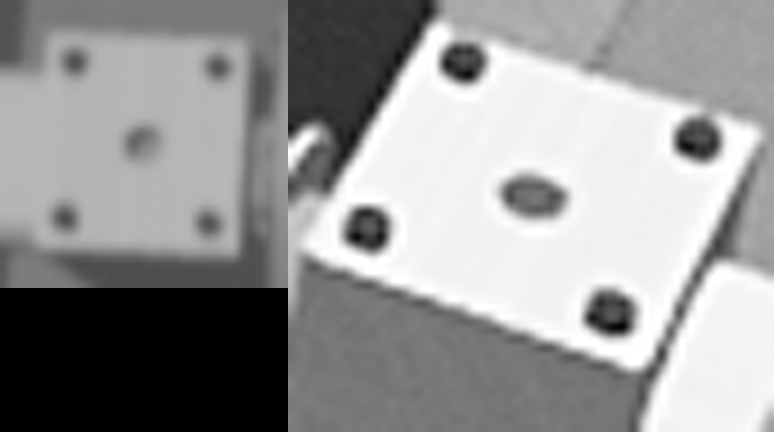

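Run:
```python
from h import *
D={"scene0":((382,248),9,288,[(462,62),(698,138),(367,228),(610,313),(533,196)]),"top0":((205,215),7.2,0,[(75,62),(218,67),(65,217),(208,223),(142,144)])}
for n,((x0,y0),s,ox,pts) in D.items():
    c=load(n);P=cloud(c)
    Q=np.array([onz(c,(u-ox+.5)/s-.5+x0,(v+.5)/s-.5+y0,.158) for u,v in pts])[:,:2]
    print(n,"bore",Q[4].round(4),"bolt mean",Q[:4].mean(0).round(4)); print(Q[:4].round(4).tolist())
    for i in range(4):
        for j in range(i):
            d=Q[i]-Q[j];print(i,j,np.hypot(*d).round(4),np.degrees(np.arctan2(d[1],d[0])).round(2))
    # knob contour
    x,y=(355,285) if n=="top0" else (258,180)
    im=c["pixels"][y:y+32,x:x+32,::-1] if n=="top0" else c["pixels"][y:y+60,x:x+50,::-1]
    cv2.imwrite(f"pics/{n}knob.png",cv2.resize(im,None,fx=10,fy=10,interpolation=cv2.INTER_CUBIC))
a=cv2.imread('pics/top0knob.png');b=cv2.imread('pics/scene0knob.png');o=np.zeros((600,820,3),np.uint8);o[:320,:320]=a;o[:600,320:]=b;cv2.imwrite('pics/knob2.png',o[:,:800])
```

```text
scene0 bore [ 0.535  -0.0063] bolt mean [ 0.532 -0.007]
[[0.509, -0.0256], [0.5111, 0.0144], [0.5526, -0.0284], [0.5553, 0.0116]]
1 0 0.0401 86.96
2 0 0.0438 -3.63
2 1 0.0597 -45.86
3 0 0.0594 38.73
3 1 0.0443 -3.72
3 2 0.04 86.18
top0 bore [ 0.5335 -0.0094] bolt mean [ 0.534  -0.0093]
[[0.557, 0.0091], [0.5547, -0.0306], [0.5135, 0.0119], [0.5109, -0.0276]]
1 0 0.0397 -93.38
2 0 0.0436 176.35
2 1 0.0591 134.13
3 0 0.0589 -141.53
3 1 0.0439 176.08
3 2 0.0395 -93.82
```

View pics/knob2.png

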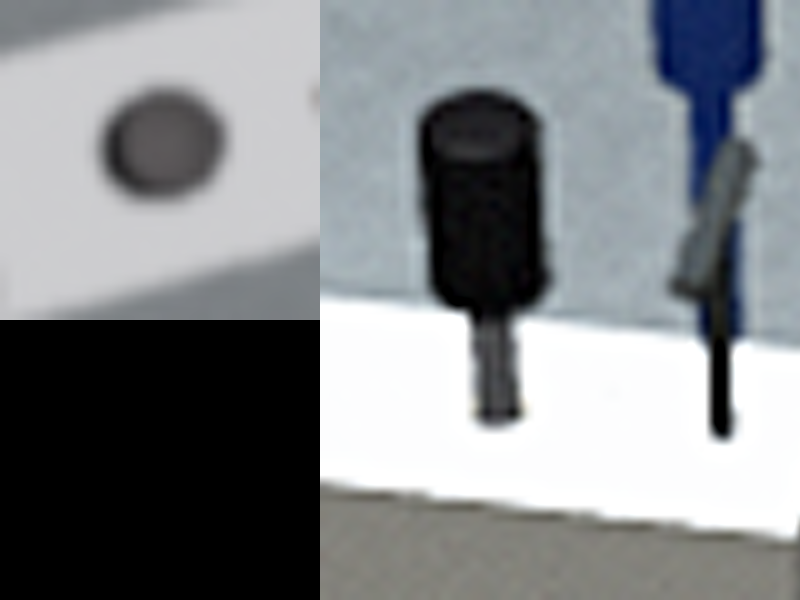

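Run:
```python
from h import *
c=load("top0");print(onz(c,(167+.5)/10-.5+355,(144+.5)/10-.5+285,.124))
c=load("scene0");print(onz(c,(162+.5)/10-.5+258,(127+.5)/10-.5+180,.124), onz(c,(178+.5)/10-.5+258,(413+.5)/10-.5+180,.055))
```

```text
[ 0.39910043 -0.30232135  0.124     ]
[ 0.40138826 -0.29828901  0.124     ] [ 0.40094279 -0.29965191  0.055     ]
```

```bash
cat >> h.py <<'E'
from scipy.spatial.transform import Rotation as R
def rows(pts,yawx=None):
    "world TCP targets + tool-x heading deg (tool straight down) -> rows"
    from station import bot
    o=bot.get_obs(); q=o["tool_rot"]; r=R.from_quat([q[1],q[2],q[3],q[0]]); p=np.array(o["eef_pos"])
    rv=np.zeros(3)
    if yawx is not None:
        a=np.radians(yawx); x=np.array([np.cos(a),np.sin(a),0]); z=np.array([0,0,-1.]); y=np.cross(z,x)
        rv=(r.inv()*R.from_matrix(np.stack([x,y,z],1))).as_rotvec()
    print("t",round(o["t"],2),"pos",p.round(4),"F",np.round(o["contact_force"],1),"w",round(o["gripper_width"]*85.4,1),"toolx",np.degrees(np.arctan2(*r.as_matrix()[1::-1,0])).round(2),"zaxis",r.as_matrix()[:,2].round(4))
    for t in pts:
        print(np.round(r.inv().apply(np.array(t)-p)/.4,4).tolist(),np.round(rv/2/np.pi,4).tolist())
def snap(n,tag):
    from station import bot
    c=bot.read_camera(n);np.savez(f"pics/{n}{tag}.npz",**c);cv2.imwrite(f"pics/{n}{tag}.png",c["pixels"][:,:,::-1]);return c
E
python3 -c "
from h import *
rows([(.40,.50,.40),(.60,.15,.40),(.533,-.008,.40)],86.3)"
```

```text
t 0.15 pos [0.1882 0.6478 0.2306] F [-0.3 -0.1 -0.8] w 85.6 toolx 163.8 zaxis [-3.0e-04 -1.3e-03 -1.0e+00]
[-0.6115, -0.2076, -0.4233] [-0.0002, 0.0002, 0.2153]
[-1.3358, -0.9084, -0.4223] [-0.0002, 0.0002, 0.2153]
[-1.2851, -1.3344, -0.4217] [-0.0002, 0.0002, 0.2153]
```

Request:
{"fn": "play_rows", "kwargs": {"motion": [[[-0.1, -0.03, -0.07], [0, 0, 0.024]], [[-0.2, -0.06, -0.14], [0, 0, 0.048]], [[-0.3, -0.1, -0.21], [0, 0, 0.07]], [[-0.4, -0.13, -0.28], [0, 0, 0.094]], [[-0.5, -0.17, -0.35], [0, 0, 0.118]], [[-0.61, -0.21, -0.42], [0, 0, 0.14]], [[-0.7, -0.29, -0.42], [0, 0, 0.165]], [[-0.78, -0.37, -0.42], [0, 0, 0.188]]]}}

```text
t: 0.95
eef_pos: [0.4482, 0.4177, 0.3997]
tool_rot: [0.0, 0.67, 0.742, 0.0]
contact_force: [0.9, -0.2, 0.1]
gripper_width: 0.997
```

```bash
python3 -c "
from h import *
rows([(.60,.15,.40),(.533,-.008,.38)],86.3)"
```

```text
t 0.95 pos [0.4482 0.4177 0.3997] F [ 0.9 -0.2  0.1] w 85.2 toolx 95.86 zaxis [ 1.2e-03 -1.0e-04 -1.0e+00]
[-0.7044, 0.3092, -0.0003] [0.0002, 0.0, 0.0266]
[-1.0802, 0.1022, 0.0496] [0.0002, 0.0, 0.0266]
```

Request:
{"fn": "play_rows", "kwargs": {"motion": [[[-0.12, 0.05, 0], [0, 0, 0.01]], [[-0.24, 0.1, 0], [0, 0, 0.02]], [[-0.35, 0.15, 0], [0, 0, 0.0266]], [[-0.47, 0.2, 0], [0, 0, 0.0266]], [[-0.59, 0.25, 0], [0, 0, 0.0266]], [[-0.7, 0.25, 0], [0, 0, 0.0266]], [[-0.8, 0.21, 0], [0, 0, 0.0266]], [[-0.9, 0.18, 0.02], [0, 0, 0.0266]]]}}

```text
t: 1.75
eef_pos: [0.5566, 0.0643, 0.3923]
tool_rot: [0.001, 0.73, 0.683, 0.001]
contact_force: [0.5, -0.0, -0.1]
gripper_width: 1.002
```

```bash
python3 -c "
from h import *
rows([(.533,-.008,.36)],86.3)"
```

```text
t 1.75 pos [0.5566 0.0643 0.3923] F [ 0.5 -0.  -0.1] w 85.6 toolx 86.19 zaxis [ 2.3e-03 -1.0e-04 -1.0e+00]
[-0.1842, -0.047, 0.0806] [0.0004, -0.0, -0.0003]
```

Request:
{"fn": "play_rows", "kwargs": {"motion": [[[-0.1, -0.025, 0.04], [0, 0, 0]], [[-0.184, -0.047, 0.08], [0, 0, 0]], [[-0.184, -0.047, 0.08], [0, 0, 0]]]}}

```text
t: 2.05
eef_pos: [0.5302, -0.014, 0.3586]
tool_rot: [0.0, 0.733, 0.68, -0.001]
contact_force: [0.1, -0.1, 0.2]
gripper_width: 1.006
```

```bash
python3 -c "
from h import *
snap('wrist','1')
rows([(.40,-.301,.30)],86.3)"
```

```text
t 2.1 pos [ 0.5316 -0.0107  0.3595] F [1.  0.4 0.5] w 85.5 toolx 85.9 zaxis [ 6.e-04 -0.e+00 -1.e+00]
[-0.7474, -0.2763, 0.1487] [0.0001, -0.0, -0.0011]
```

View pics/wrist1.png

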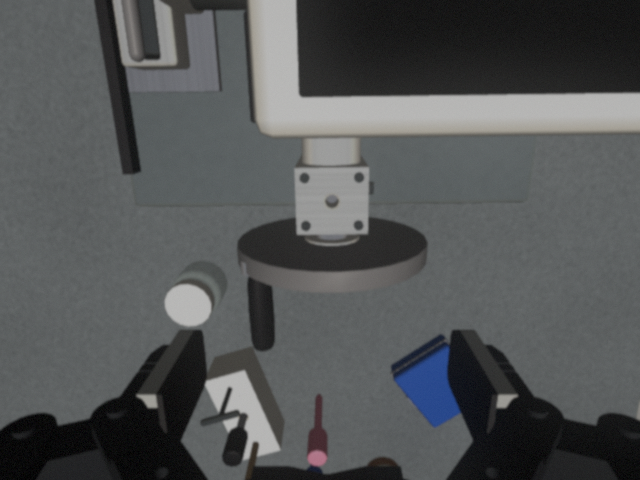

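Run:
```python
from h import *
c=load("wrist1")
im=c["pixels"][150:250,285:385,::-1];cv2.imwrite("pics/wrist1c.png",cv2.resize(im,None,fx=6,fy=6,interpolation=cv2.INTER_CUBIC))
P=cloud(c);print(P[205,318],P[260,330])
Q=[onz(c,u,v,.158).round(4) for u,v in((332,201),(304,177.5),(359,177.5),(306,226),(359,225))]
print(Q,np.mean(Q[1:],0)); print(c["pose"].round(4).tolist())
```

```text
[ 0.52292593 -0.00859442  0.15781719] [ 0.52978015 -0.04838858  0.1828048 ]
[array([ 0.5347, -0.0061,  0.158 ]), array([0.5135, 0.0149, 0.158 ]), array([0.5578, 0.0115, 0.158 ]), array([ 0.5114, -0.0257,  0.158 ]), array([ 0.5558, -0.0282,  0.158 ])] [ 0.534625 -0.006875  0.158   ]
[[0.9971, -0.0715, -0.0259, 0.5365], [-0.076, -0.9453, -0.3171, 0.0683], [-0.0018, 0.3182, -0.948, 0.501], [0.0, 0.0, 0.0, 1.0]]
```

View pics/wrist1c.png

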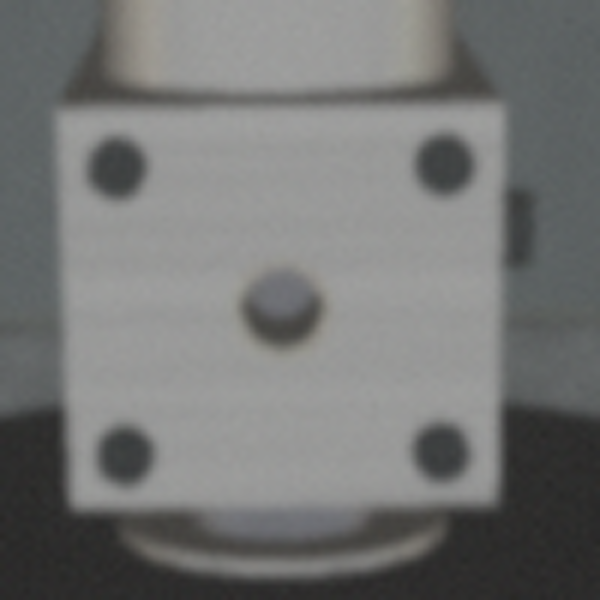

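Request:
{"fn": "play_rows", "kwargs": {"motion": [[[-0.11, -0.04, 0], [0, 0, 0]], [[-0.22, -0.08, 0.02], [0, 0, 0]], [[-0.33, -0.12, 0.04], [0, 0, 0]], [[-0.44, -0.16, 0.07], [0, 0, 0]], [[-0.55, -0.2, 0.1], [0, 0, 0]], [[-0.66, -0.24, 0.13], [0, 0, 0]], [[-0.747, -0.276, 0.16], [0, 0, 0]], [[-0.747, -0.276, 0.16], [0, 0, 0]]]}}

```text
t: 2.9
eef_pos: [0.3972, -0.3044, 0.2948]
tool_rot: [-0.0, 0.734, 0.679, -0.001]
contact_force: [1.3, 0.1, 0.1]
gripper_width: 0.996
```

```bash
python3 -c "
from h import *
snap('wrist','2')
rows([(.40,-.301,.20),(.40,-.301,.093)],86.3)"
```

```text
t 2.95 pos [ 0.3993 -0.3021  0.2952] F [0.9 0.5 0.7] w 85.5 toolx 85.67 zaxis [-4.e-04 -4.e-04 -1.e+00]
[0.0031, 0.0017, 0.2381] [-0.0001, 0.0001, -0.0018]
[0.0032, 0.0018, 0.5056] [-0.0001, 0.0001, -0.0018]
```

View pics/wrist2.png

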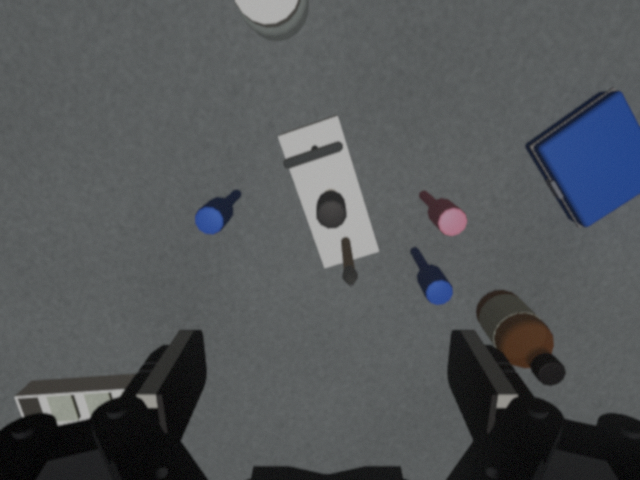

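Run:
```python
from h import *
c=load("wrist2")
im=c["pixels"][180:240,300:360,::-1];cv2.imwrite("pics/wrist2c.png",cv2.resize(im,None,fx=8,fy=8,interpolation=cv2.INTER_CUBIC))
for v in (212,213): print(onz(c,331,v,.124))
print(cloud(c)[212,331],cloud(c)[262,348],cloud(c)[276,349])
```

```text
[ 0.40052896 -0.29840601  0.124     ]
[ 0.40046984 -0.29918087  0.124     ]
[ 0.40052241 -0.29855429  0.12339103] [ 0.41083286 -0.34026165  0.12255668] [ 0.41023131 -0.34027867  0.15149841]
```

View pics/wrist2c.png

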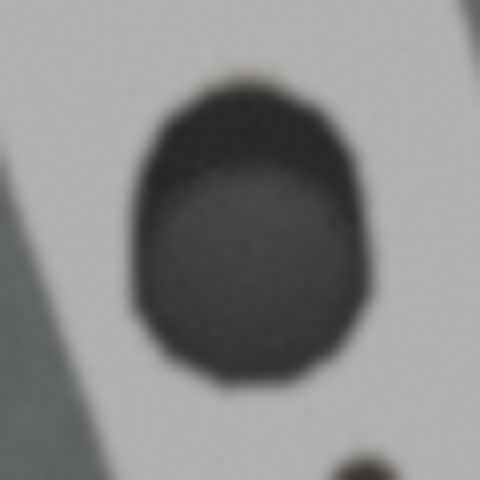

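Request:
{"fn": "play_rows", "kwargs": {"motion": [[[0.0045, 0.003, 0.11], [0, 0, -0.001]], [[0.0045, 0.003, 0.22], [0, 0, -0.001]], [[0.0045, 0.003, 0.32], [0, 0, -0.001]], [[0.0045, 0.003, 0.4], [0, 0, -0.001]], [[0.0045, 0.003, 0.46], [0, 0, -0.001]], [[0.0045, 0.003, 0.506], [0, 0, -0.001]], [[0.0045, 0.003, 0.506], [0, 0, -0.001]]], "fingers": 60}}

```text
t: 3.65
eef_pos: [0.4011, -0.2979, 0.0908]
tool_rot: [-0.002, 0.73, 0.683, -0.001]
contact_force: [-0.1, 0.2, 0.6]
gripper_width: 0.701
```

```bash
python3 -c "
from h import *
snap('wrist','3')
rows([(.4005,-.3003,.092)],86.3)"
```

```text
t 3.7 pos [ 0.4016 -0.2988  0.0922] F [0.4 0.2 0.5] w 59.8 toolx 86.19 zaxis [-0.002  0.001 -1.   ]
[-0.0038, -0.0024, 0.0005] [-0.0003, -0.0001, -0.0003]
```

View pics/wrist3.png

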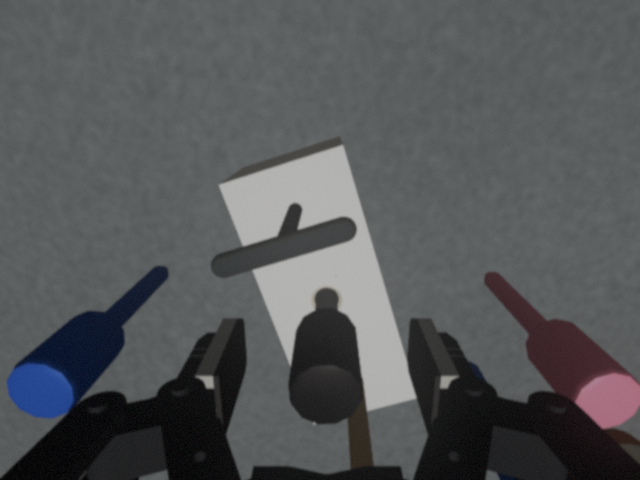

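Request:
{"fn": "play_rows", "kwargs": {"motion": [[[-0.004, -0.0024, 0], [0, 0, 0]], [[-0.004, -0.0024, 0], [0, 0, 0]], [[-0.004, -0.0024, 0], [0, 0, 0]], [[-0.004, -0.0024, 0], [0, 0, 0]], [[-0.004, -0.0024, 0], [0, 0, 0]], [[-0.004, -0.0024, 0], [0, 0, 0]]], "fingers": 10, "grip_force": 50}}

```text
t: 4.3
eef_pos: [0.4014, -0.3007, 0.0932]
tool_rot: [-0.0, 0.73, 0.683, 0.0]
contact_force: [0.3, 0.8, 6.1]
gripper_width: 0.265
```

```bash
python3 -c "
from h import *
rows([(.4005,-.3003,.28)],86.3)"
```

```text
t 4.3 pos [ 0.4014 -0.3007  0.0932] F [0.3 0.8 6.1] w 22.7 toolx 86.19 zaxis [ 2.e-04  5.e-04 -1.e+00]
[0.0012, -0.0023, -0.467] [0.0, -0.0001, -0.0003]
```

Request:
{"fn": "play_rows", "kwargs": {"motion": [[[0, 0, -0.06], [0, 0, 0]], [[0, 0, -0.15], [0, 0, 0]], [[0, 0, -0.26], [0, 0, 0]], [[0, 0, -0.37], [0, 0, 0]], [[0, 0, -0.48], [0, 0, 0]], [[0, 0, -0.6], [0, 0, 0]], [[0, 0, -0.6], [0, 0, 0]]]}}

```text
t: 5.0
eef_pos: [0.4036, -0.3032, 0.339]
tool_rot: [0.005, 0.73, 0.683, 0.003]
contact_force: [0.0, -0.9, -0.7]
gripper_width: 0.267
```

```bash
python3 -c "
from h import *
snap('wrist','4')
rows([(.534,-.0073,.33)],86.3)"
```

```text
t 5.05 pos [ 0.4026 -0.3018  0.336 ] F [ 0.3 -0.  -2.1] w 23.1 toolx 86.2 zaxis [ 6.7e-03 -5.0e-04 -1.0e+00]
[0.7565, 0.2789, 0.0168] [0.0011, 0.0, -0.0003]
```

View pics/wrist4.png

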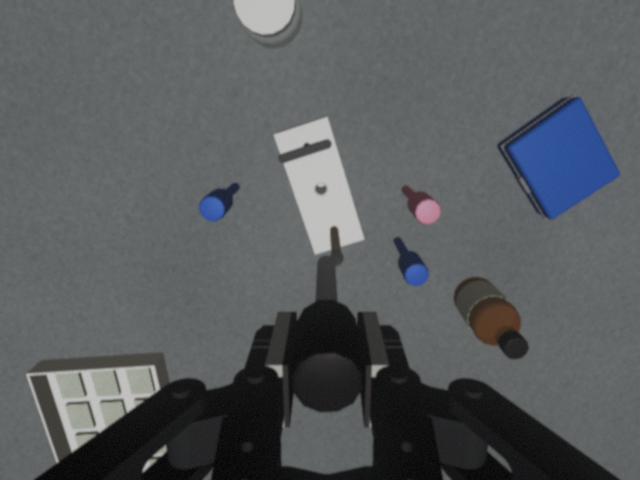

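Request:
{"fn": "play_rows", "kwargs": {"motion": [[[0.09, 0.034, 0], [0, 0, 0]], [[0.19, 0.07, 0], [0.001, 0, 0]], [[0.3, 0.11, 0], [0.001, 0, 0]], [[0.41, 0.15, 0], [0.001, 0, 0]], [[0.52, 0.192, 0], [0.001, 0, 0]], [[0.63, 0.232, 0], [0.001, 0, 0]], [[0.71, 0.262, 0], [0.001, 0, 0]], [[0.7565, 0.279, 0], [0.001, 0, 0]]]}}

```text
t: 5.85
eef_pos: [0.5339, -0.0039, 0.3348]
tool_rot: [-0.001, 0.729, 0.685, -0.001]
contact_force: [-0.0, -0.1, -1.3]
gripper_width: 0.262
```

Request:
{"fn": "play_rows", "kwargs": {"motion": [[[0, 0, 0], [0, 0, 0]], [[0, 0, 0], [0, 0, 0]]]}}

```text
t: 6.05
eef_pos: [0.5331, -0.005, 0.3337]
tool_rot: [-0.001, 0.729, 0.684, -0.002]
contact_force: [0.1, -0.3, -0.1]
gripper_width: 0.264
```

```bash
python3 -c "
from h import *
rows([(.534,-.0073,.33)],86.3)
c=snap('wrist','5');d=snap('scene','5')
rows([(.534,-.0073,.26)],86.3)
a=cv2.resize(c['pixels'][130:430,200:460,::-1],None,fx=1.5,fy=1.5);b=cv2.resize(d['pixels'][90:340,300:500,::-1],None,fx=1.8,fy=1.8)
o=np.zeros((450,750,3),np.uint8);o[:450,:390]=a;o[:450,390:]=b;cv2.imwrite('pics/c5.png',o)
"
```

```text
t 6.05 pos [ 0.5331 -0.005   0.3337] F [ 0.1 -0.3 -0.1] w 22.5 toolx 86.38 zaxis [-0.0048 -0.0015 -1.    ]
[-0.0055, 0.0028, 0.0093] [-0.0007, 0.0003, 0.0002]
t 6.15 pos [ 0.5331 -0.0063  0.3345] F [-0.1 -0.7 -1.4] w 22.7 toolx 86.23 zaxis [-3.3e-03 -9.0e-04 -1.0e+00]
[-0.0021, 0.0029, 0.1862] [-0.0005, 0.0002, -0.0002]
```

View pics/c5.png

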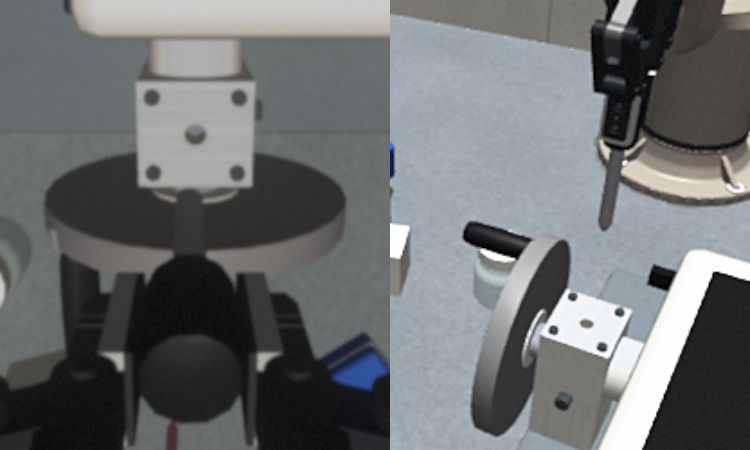

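Run:
```python
from h import *
c=load("wrist5");d=load("scene5")
im=c["pixels"][245:345,280:380,::-1];e=d["pixels"][160:230,380:450,::-1]
o=np.hstack([cv2.resize(im,(400,400),interpolation=cv2.INTER_CUBIC),cv2.resize(e,(400,400),interpolation=cv2.INTER_CUBIC)]);cv2.imwrite("pics/tip5.png",o)
for z in(.2475,.2515,.2555): print(z,onz(c,326.7,258,z),onz(d,419.4,216.7,z))
print("bore same view", onz(c,(195+.5)/1.5-.5+200,(134+.5)/1.5-.5+130,.158), onz(d,(586-390)/1.8+300,324/1.8+90,.158))
```

```text
0.2475 [ 0.53246803 -0.00516647  0.2475    ] [ 0.52605123 -0.00594609  0.2475    ]
0.2515 [ 0.53258122 -0.00372124  0.2515    ] [ 0.53130546 -0.00515112  0.2515    ]
0.2555 [ 0.5326944  -0.00227602  0.2555    ] [ 0.53655968 -0.00435616  0.2555    ]
bore same view [ 0.5343916  -0.00578466  0.158     ] [ 0.53622779 -0.00583224  0.158     ]
```

View pics/tip5.png

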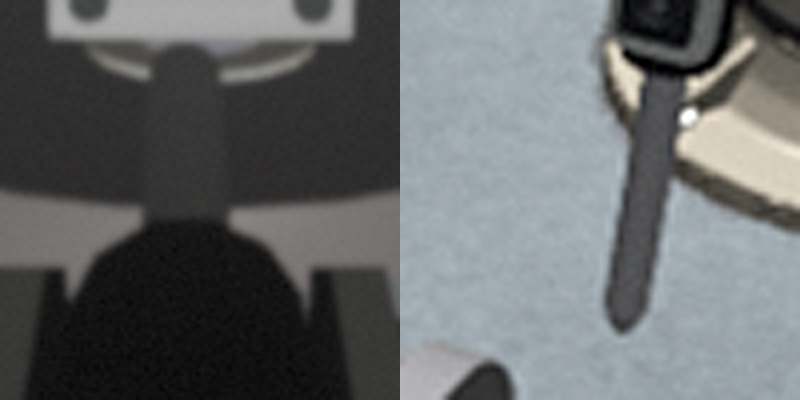

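Request:
{"fn": "play_rows", "kwargs": {"motion": [[[-0.002, 0.005, 0.05], [-0.0005, 0, 0]], [[-0.002, 0.005, 0.12], [-0.0005, 0, 0]], [[-0.002, 0.005, 0.17], [-0.0005, 0, 0]], [[-0.002, 0.005, 0.2], [-0.0005, 0, 0]], [[-0.002, 0.005, 0.21], [-0.0005, 0, 0]], [[-0.002, 0.005, 0.21], [-0.0005, 0, 0]]]}}

```text
t: 6.75
eef_pos: [0.5348, -0.0081, 0.2507]
tool_rot: [0.0, 0.73, 0.683, -0.0]
contact_force: [-0.3, -0.7, -1.1]
gripper_width: 0.267
```

```bash
python3 -c "
from h import *
c=snap('wrist','6');d=snap('scene','6')
rows([(.535,-.0070,.235)],86.3)
a=cv2.resize(c['pixels'][130:430,200:460,::-1],None,fx=1.5,fy=1.5);b=cv2.resize(d['pixels'][160:300,360:460,::-1],None,fx=3.2,fy=3.2)[:450]
o=np.zeros((450,390+b.shape[1],3),np.uint8);o[:450,:390]=a;o[:b.shape[0],390:]=b;cv2.imwrite('pics/c6.png',o)
"
```

```text
t 6.85 pos [ 0.5354 -0.0077  0.2515] F [-0.2  0.2 -0.9] w 22.9 toolx 86.2 zaxis [ 1.5e-03 -8.0e-04 -1.0e+00]
[0.0017, -0.0013, 0.0413] [0.0002, 0.0001, -0.0003]
```

View pics/c6.png

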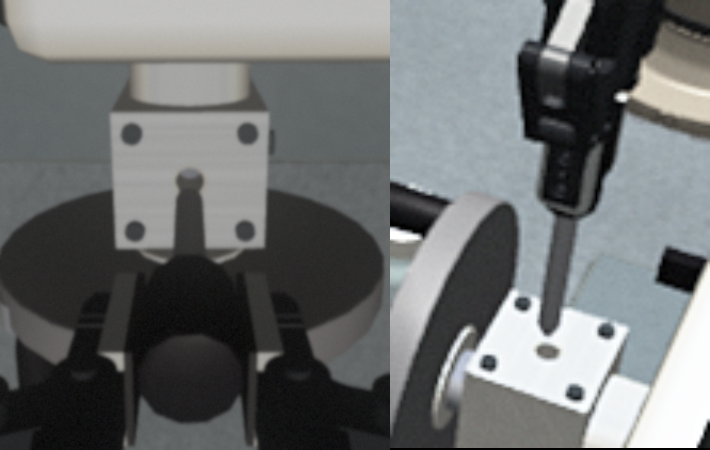

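Request:
{"fn": "play_rows", "kwargs": {"motion": [[[0.001, -0.001, 0.02], [0, 0, 0]], [[0.001, -0.001, 0.04], [0, 0, 0]], [[0.001, -0.001, 0.056], [0, 0, 0]], [[0.001, -0.001, 0.056], [0, 0, 0]]]}}

```text
t: 7.25
eef_pos: [0.5346, -0.007, 0.228]
tool_rot: [0.0, 0.73, 0.683, -0.0]
contact_force: [0.5, -0.3, -0.3]
gripper_width: 0.269
```

Inserted 13 mm with no force. Going on gently.

Request:
{"fn": "play_rows", "kwargs": {"motion": [[[0, 0, 0.01], [0, 0, 0]], [[0, 0, 0.018], [0, 0, 0]], [[0, 0, 0.022], [0, 0, 0]], [[0, 0, 0.022], [0, 0, 0]]]}}

```text
t: 7.65
eef_pos: [0.5346, -0.007, 0.219]
tool_rot: [0.0, 0.73, 0.683, -0.0]
contact_force: [0.9, 0.4, -1.4]
gripper_width: 0.267
```

Request:
{"fn": "play_rows", "kwargs": {"motion": [[[0, 0, 0], [0, 0, 0]], [[0, 0, 0], [0, 0, 0]], [[0, 0, 0], [0, 0, 0]], [[0, 0, -0.04], [0, 0, 0]], [[0, 0, -0.12], [0, 0, 0]], [[0, 0, -0.2], [0, 0, 0]], [[0, 0, -0.2], [0, 0, 0]]], "fingers": 50}}

```text
t: 8.35
eef_pos: [0.5371, -0.0073, 0.3033]
tool_rot: [0.002, 0.73, 0.683, 0.003]
contact_force: [-0.6, -0.3, 0.9]
gripper_width: 0.588
```

```bash
python3 -c "
from h import *
c=snap('wrist','7');d=snap('scene','7')
rows([(.535,-.0070,.30)],86.3)
a=cv2.resize(c['pixels'][130:430,200:460,::-1],None,fx=1.5,fy=1.5);b=cv2.resize(d['pixels'][150:300,330:460,::-1],None,fx=3,fy=3)[:450]
o=np.zeros((450,390+b.shape[1],3),np.uint8);o[:450,:390]=a;o[:b.shape[0],390:]=b;cv2.imwrite('pics/c7.png',o)
P=cloud(d);m=(P[...,2]>.16)&(np.hypot(P[...,0]-.534,P[...,1]+.007)<.02)&(d['pixels'].max(-1)<70);print(m.sum(),P[m][:,2].max(),P[m][:,2].min())
"
```

```text
t 8.45 pos [ 0.5349 -0.0069  0.2996] F [-0.5 -0.3 -0.3] w 50.0 toolx 86.22 zaxis [ 1.5e-03 -4.0e-04 -1.0e+00]
[-0.0003, 0.0002, -0.0011] [0.0002, 0.0001, -0.0002]
670 0.46944313680252614 0.16044701320850913
```

View pics/c7.png

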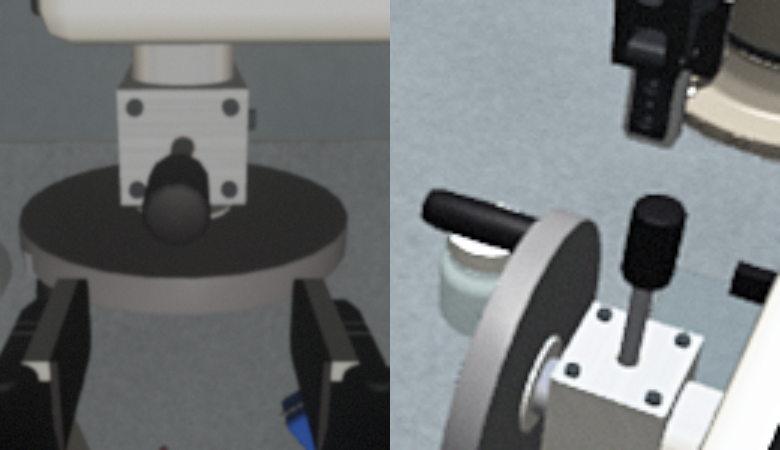

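Request:
{"fn": "play_rows", "kwargs": {"motion": [[[-0.06, -0.03, 0], [0, 0, 0]], [[-0.16, -0.09, 0], [0, 0, 0]], [[-0.243, -0.158, 0.03], [0, 0, 0]], [[-0.243, -0.158, 0.08], [0, 0, 0]], [[-0.243, -0.158, 0.12], [0, 0, 0]], [[-0.243, -0.158, 0.12], [0, 0, 0]]]}}

```text
t: 9.05
eef_pos: [0.4626, -0.1003, 0.2489]
tool_rot: [-0.001, 0.731, 0.683, -0.002]
contact_force: [-0.7, -0.2, -0.5]
gripper_width: 0.584
```

```bash
python3 -c "
from h import *
c=snap('wrist','8');
rows([(.4645,-.11,.25)],86.3)
P=cloud(c)
print(c['pose'][:3,3])
"
```

```text
t 9.1 pos [ 0.4638 -0.1002  0.2502] F [ 0.2 -0.3  0.4] w 50.1 toolx 86.17 zaxis [-2.2e-03 -8.0e-04 -1.0e+00]
[-0.0243, 0.0033, 0.0006] [-0.0003, 0.0002, -0.0004]
[ 0.46878073 -0.01800924  0.39131927]
```

View pics/wrist8.png

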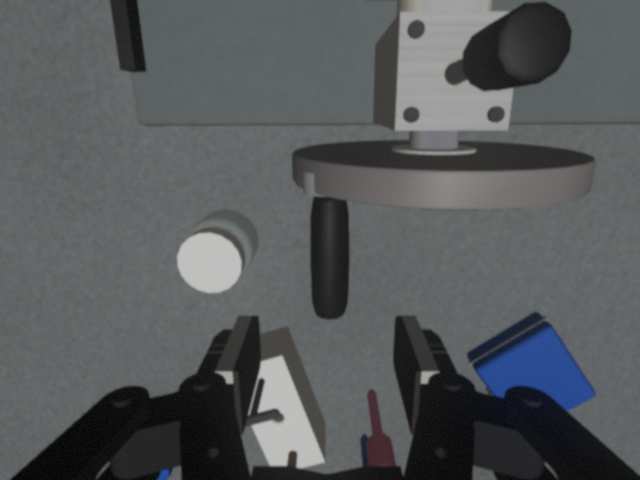

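```bash
python3 -c "
from h import *
c=load('wrist8');P=cloud(c)
m=(P[...,2]>.13)&(P[...,2]<.2)&(P[...,1]<-.075)&(P[...,1]>-.17)&(abs(P[...,0]-.465)<.03)
Q=P[m];print(m.sum(),Q.min(0),Q.max(0))
for y in np.arange(-.15,-.07,.01):
  q=Q[abs(Q[:,1]-y)<.005]
  if len(q): print(y.round(3),len(q),np.percentile(q[:,0],[2,98]).round(4),np.percentile(q[:,2],[5,50,97]).round(4))
"
```

```text
3787 [ 0.45105439 -0.13929709  0.15442276] [ 0.47587383 -0.07500797  0.16884927]
-0.14 128 [0.4532 0.4702] [0.1603 0.1639 0.1656]
-0.13 494 [0.4519 0.4723] [0.1593 0.1653 0.1672]
-0.12 575 [0.4516 0.473 ] [0.1584 0.1655 0.1675]
-0.11 608 [0.4524 0.4739] [0.159  0.1657 0.1676]
-0.1 647 [0.4525 0.4744] [0.1585 0.1656 0.1678]
-0.09 661 [0.4533 0.4749] [0.1581 0.1655 0.1677]
-0.08 674 [0.4546 0.4753] [0.1586 0.1652 0.1674]
```

Request:
{"fn": "play_rows", "kwargs": {"motion": [[[-0.0245, 0.002, 0.08], [0, 0, 0]], [[-0.0245, 0.002, 0.17], [0, 0, 0]], [[-0.0245, 0.002, 0.24], [0, 0, 0]], [[-0.0245, 0.002, 0.285], [0, 0, 0]], [[-0.0245, 0.002, 0.285], [0, 0, 0]]]}}

```text
t: 9.6
eef_pos: [0.4622, -0.11, 0.1347]
tool_rot: [-0.002, 0.73, 0.683, -0.003]
contact_force: [0.9, 0.3, 0.2]
gripper_width: 0.586
```

```bash
python3 -c "
from h import *
rows([(.463,-.11,.136)],86.3)
"
```

```text
t 9.6 pos [ 0.4622 -0.11    0.1347] F [0.9 0.3 0.2] w 50.0 toolx 86.18 zaxis [-0.0067 -0.0015 -1.    ]
[0.0002, 0.0019, -0.0034] [-0.0011, 0.0003, -0.0003]
```

Request:
{"fn": "play_rows", "kwargs": {"motion": [[[0, 0.002, -0.003], [-0.001, 0, 0]], [[0, 0.002, -0.003], [-0.001, 0, 0]], [[0, 0.002, -0.003], [-0.001, 0, 0]], [[0, 0.002, -0.003], [-0.001, 0, 0]], [[0, 0.002, -0.003], [-0.001, 0, 0]]], "fingers": 10, "grip_force": 20}}

```text
t: 10.1
eef_pos: [0.4631, -0.1102, 0.1363]
tool_rot: [0.001, 0.73, 0.683, -0.001]
contact_force: [-2.7, -1.1, 2.0]
gripper_width: 0.26
```

```bash
cat >> h.py <<'E'
H0=np.array([.5269,-.1141,.120]);MX=np.array([.998,-.066,0])
def arc(angs,dz,off=(0,0)):
    "angles deg from up (+ forward) -> TCP positions; dz TCP below handle axis"
    return [H0+MX*.074*np.sin(np.radians(a))+np.array([0,0,.074*np.cos(np.radians(a))+dz])+np.array([off[0],off[1],0]) for a in angs]
E
python3 -c "
from h import *
rows(arc([-60,-54,-48,-42,-36],-.0205),86.3)
c=snap('scene','9')
"
```

```text
t 10.1 pos [ 0.4631 -0.1102  0.1363] F [-2.7 -1.1  2. ] w 22.2 toolx 86.18 zaxis [ 1.0e-04 -1.7e-03 -1.0e+00]
[0.0008, -0.0003, -0.0004] [0.0, 0.0003, -0.0003]
[0.0007, 0.0102, -0.0167] [0.0, 0.0003, -0.0003]
[0.0007, 0.0224, -0.0317] [0.0, 0.0003, -0.0003]
[0.0007, 0.0361, -0.0454] [0.0, 0.0003, -0.0003]
[0.0007, 0.0512, -0.0576] [0.0, 0.0003, -0.0003]
```

View pics/scene9.png

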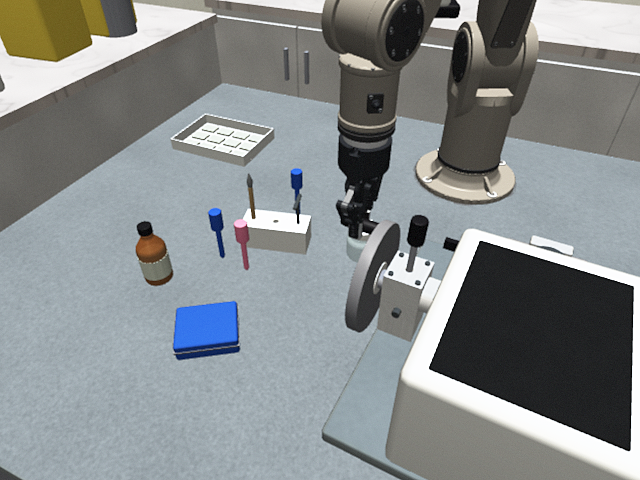

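Request:
{"fn": "play_rows", "kwargs": {"motion": [[[0.0007, 0.005, -0.008], [0, 0, 0]], [[0.0007, 0.0102, -0.0163], [0, 0, 0]], [[0.0007, 0.016, -0.024], [0, 0, 0]], [[0.0007, 0.0227, -0.0313], [0, 0, 0]], [[0.0007, 0.029, -0.038], [0, 0, 0]], [[0.0007, 0.0364, -0.045], [0, 0, 0]], [[0.0007, 0.044, -0.0515], [0, 0, 0]], [[0.0007, 0.0515, -0.0572], [0, 0, 0]]]}}

```text
t: 10.95
eef_pos: [0.4827, -0.1114, 0.1593]
tool_rot: [-0.0, 0.73, 0.683, -0.001]
contact_force: [-6.7, -2.2, 6.2]
gripper_width: 0.255
```

```bash
cat >> h.py <<'E'
def pinz(tag):
    "knob top: best z of top via wheel-independent template: centroid row of dark knob in scene"
    c=snap("scene",tag);P=cloud(c)
    m=(P[...,2]>.155)&(np.hypot(P[...,0]-.536,P[...,1]+.005)<.022)&(c["pixels"].max(-1)<75)&(P[...,2]<.27)
    ys,xs=np.nonzero(m)
    print("knob px",m.sum(),"rows",ys.min(),ys.max(),"cols",xs.min(),xs.max(),"zmax",P[m][:,2].max().round(4),"z98",np.percentile(P[m][:,2],98).round(4))
def ang():
    from station import bot
    p=np.array(bot.get_obs()["eef_pos"]);d=p-H0-np.array([0,0,-.0205]);print("angle",np.degrees(np.arctan2(d@MX,d[2])).round(1),"r",np.hypot(d@MX,d[2]).round(4))
E
python3 -c "
from h import *
pinz('10');ang()
rows(arc([-36,-32,-28,-25],-.0205),86.3)
"
```

```text
knob px 530 rows 213 270 cols 406 429 zmax 0.2509 z98 0.2497
angle -35.8 r 0.0744
t 11.0 pos [ 0.4834 -0.1115  0.1598] F [-7.2 -0.6  9.2] w 21.9 toolx 86.17 zaxis [-0.0014 -0.0013 -1.    ]
[0.0007, 0.0001, 0.0011] [-0.0002, 0.0002, -0.0004]
[0.0007, 0.0108, -0.0062] [-0.0002, 0.0002, -0.0004]
[0.0007, 0.022, -0.0126] [-0.0002, 0.0002, -0.0004]
[0.0007, 0.0307, -0.017] [-0.0002, 0.0002, -0.0004]
```

Request:
{"fn": "play_rows", "kwargs": {"motion": [[[0.0007, 0.0028, -0.004], [0, 0, 0]], [[0.0007, 0.0055, -0.008], [0, 0, 0]], [[0.0007, 0.0108, -0.0125], [0, 0, 0]], [[0.0007, 0.0108, -0.0125], [0, 0, 0]]]}}

```text
t: 11.4
eef_pos: [0.4901, -0.1119, 0.165]
tool_rot: [0.002, 0.73, 0.683, -0.0]
contact_force: [6.6, -4.3, -9.5]
gripper_width: 0.251
```

```bash
python3 -c "
from h import *
pinz('11');ang()
rows(arc([-32,-30,-28,-26,-24],-.0205),86.3)
"
```

```text
knob px 537 rows 213 271 cols 406 428 zmax 0.251 z98 0.2495
angle -29.4 r 0.0752
t 11.45 pos [ 0.4901 -0.1119  0.165 ] F [ 6.  -4.1 -9.8] w 21.4 toolx 86.18 zaxis [ 0.0028 -0.0032 -1.    ]
[0.0005, -0.0058, 0.0069] [0.0005, 0.0005, -0.0003]
[0.0005, -0.0002, 0.0036] [0.0005, 0.0005, -0.0003]
[0.0005, 0.0054, 0.0005] [0.0005, 0.0005, -0.0003]
[0.0005, 0.0112, -0.0024] [0.0005, 0.0005, -0.0003]
[0.0005, 0.017, -0.0051] [0.0005, 0.0005, -0.0003]
```

Request:
{"fn": "play_rows", "kwargs": {"motion": [[[0, 0, 0.002], [0.0005, 0.0005, 0]], [[0, -0.001, 0.002], [0.0005, 0.0005, 0]], [[0, 0.0054, 0], [0.0005, 0.0005, 0]]], "fingers": 26}}

```text
t: 11.75
eef_pos: [0.4922, -0.1116, 0.1651]
tool_rot: [-0.0, 0.73, 0.683, 0.0]
contact_force: [-3.2, -0.0, -0.1]
gripper_width: 0.305
```

```bash
python3 -c "
from h import *
pinz('12');ang()
rows(arc([-28,-26,-24,-22,-20,-18],-.0205),86.3)
"
```

```text
knob px 529 rows 213 270 cols 406 428 zmax 0.25 z98 0.2493
angle -27.6 r 0.0742
t 11.8 pos [ 0.4926 -0.1116  0.1653] F [-0.4 -0.5  0.1] w 26.2 toolx 86.21 zaxis [-1.e-04  7.e-04 -1.e+00]
[-0.0005, -0.0009, 0.0011] [-0.0, -0.0001, -0.0003]
[-0.0005, 0.0049, -0.0018] [-0.0, -0.0001, -0.0003]
[-0.0005, 0.0107, -0.0046] [-0.0, -0.0001, -0.0003]
[-0.0005, 0.0167, -0.0071] [-0.0, -0.0001, -0.0003]
[-0.0005, 0.0227, -0.0094] [-0.0, -0.0001, -0.0003]
[-0.0005, 0.0288, -0.0115] [-0.0, -0.0001, -0.0003]
```

Request:
{"fn": "play_rows", "kwargs": {"motion": [[[0, 0.003, -0.001], [0, 0, 0]], [[0, 0.006, -0.0024], [0, 0, 0]], [[0, 0.009, -0.0038], [0, 0, 0]], [[0, 0.012, -0.005], [0, 0, 0]], [[0, 0.015, -0.0063], [0, 0, 0]], [[0, 0.018, -0.0075], [0, 0, 0]], [[0, 0.021, -0.0087], [0, 0, 0]], [[0, 0.024, -0.01], [0, 0, 0]]]}}

```text
t: 12.6
eef_pos: [0.5023, -0.1122, 0.1693]
tool_rot: [-0.0, 0.73, 0.683, 0.0]
contact_force: [-1.4, -0.4, 0.4]
gripper_width: 0.304
```

```bash
python3 -c "
from h import *
pinz('13');ang()
rows(arc([-18,-16,-14,-12,-10],-.0205),86.3)
"
```

```text
knob px 525 rows 213 270 cols 406 427 zmax 0.2504 z98 0.249
angle -19.2 r 0.0741
t 12.65 pos [ 0.5026 -0.1123  0.1694] F [-0.8 -0.1  0.4] w 25.9 toolx 86.22 zaxis [ 4.e-04  6.e-04 -1.e+00]
[-0.0006, 0.0037, -0.0011] [0.0001, -0.0001, -0.0002]
[-0.0006, 0.0099, -0.003] [0.0001, -0.0001, -0.0002]
[-0.0006, 0.0161, -0.0046] [0.0001, -0.0001, -0.0002]
[-0.0006, 0.0224, -0.0061] [0.0001, -0.0001, -0.0002]
[-0.0006, 0.0287, -0.0073] [0.0001, -0.0001, -0.0002]
```

Request:
{"fn": "play_rows", "kwargs": {"motion": [[[0, 0.003, -0.001], [0, 0, 0]], [[0, 0.0065, -0.002], [0, 0, 0]], [[0, 0.0099, -0.003], [0, 0, 0]], [[0, 0.013, -0.0038], [0, 0, 0]], [[0, 0.0161, -0.0046], [0, 0, 0]], [[0, 0.0192, -0.0054], [0, 0, 0]], [[0, 0.0224, -0.0061], [0, 0, 0]], [[0, 0.0255, -0.0067], [0, 0, 0]]]}}

```text
t: 13.45
eef_pos: [0.5129, -0.1129, 0.1721]
tool_rot: [-0.0, 0.73, 0.683, 0.0]
contact_force: [-1.7, -0.2, 0.2]
gripper_width: 0.302
```

```bash
python3 -c "
from h import *
pinz('14');ang()
rows(arc([-10,-8,-6,-4,-2],-.0205),86.3)
"
```

```text
knob px 469 rows 237 271 cols 403 421 zmax 0.2135 z98 0.2127
angle -10.7 r 0.074
t 13.5 pos [ 0.5132 -0.1129  0.1722] F [-1.5 -1.  -0.1] w 25.9 toolx 86.22 zaxis [ 8.e-04  5.e-04 -1.e+00]
[-0.0007, 0.0022, -0.0004] [0.0001, -0.0001, -0.0002]
[-0.0007, 0.0086, -0.0014] [0.0001, -0.0001, -0.0002]
[-0.0007, 0.015, -0.0022] [0.0001, -0.0001, -0.0002]
[-0.0007, 0.0215, -0.0027] [0.0001, -0.0001, -0.0002]
[-0.0007, 0.0279, -0.003] [0.0001, -0.0001, -0.0002]
```

Request:
{"fn": "play_rows", "kwargs": {"motion": [[[0, 0.003, -0.0006], [0, 0, 0]], [[0, 0.006, -0.001], [0, 0, 0]], [[0, 0.009, -0.0014], [0, 0, 0]], [[0, 0.009, -0.0014], [0, 0, 0]]]}}

```text
t: 13.9
eef_pos: [0.5171, -0.1132, 0.1729]
tool_rot: [0.0, 0.73, 0.683, 0.001]
contact_force: [-1.3, 0.1, 0.5]
gripper_width: 0.304
```

```bash
python3 -c "
from h import *
pinz('15');ang()
rows(arc([-8,-6,-4],-.0205),86.3)
c=load('scene15');cv2.imwrite('pics/c15.png',cv2.resize(c['pixels'][150:330,310:470,::-1],None,fx=3.3,fy=3.3))
"
```

```text
knob px 466 rows 238 271 cols 402 420 zmax 0.2117 z98 0.2109
angle -7.6 r 0.074
t 13.95 pos [ 0.5171 -0.1132  0.1729] F [-0.3  0.3  0.4] w 26.3 toolx 86.22 zaxis [ 1.4e-03  4.0e-04 -1.0e+00]
[-0.0007, -0.0012, 0.0002] [0.0002, -0.0001, -0.0002]
[-0.0007, 0.0052, -0.0005] [0.0002, -0.0001, -0.0002]
[-0.0007, 0.0116, -0.0011] [0.0002, -0.0001, -0.0002]
```

View pics/c15.png

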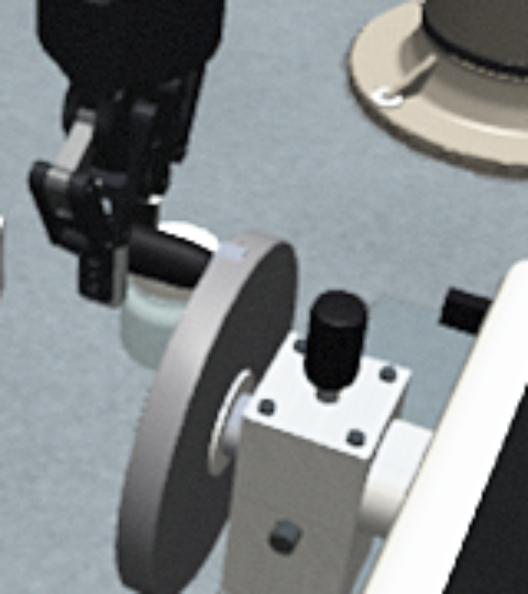

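Request:
{"fn": "play_rows", "kwargs": {"motion": [[[0, -0.002, 0], [0, 0, 0]], [[0, -0.002, 0], [0, 0, 0]], [[0, -0.002, -0.05], [0, 0, 0]], [[0, -0.002, -0.14], [0, 0, 0]], [[0, -0.002, -0.23], [0, 0, 0]], [[0, -0.002, -0.3], [0, 0, 0]], [[0, -0.002, -0.3], [0, 0, 0]]], "fingers": 48}}

```text
t: 14.65
eef_pos: [0.5185, -0.1139, 0.2968]
tool_rot: [0.003, 0.73, 0.683, 0.004]
contact_force: [0.2, -0.4, -0.1]
gripper_width: 0.559
```

```bash
python3 -c "
from h import *
pinz('16')
rows([(.535,-.007,.29),(.535,-.007,.225)],86.3)
"
```

```text
knob px 467 rows 238 271 cols 402 420 zmax 0.2119 z98 0.2109
t 14.7 pos [ 0.5174 -0.1133  0.2946] F [-0.2 -0.4  0.1] w 47.8 toolx 86.23 zaxis [ 5.7e-03  9.0e-04 -1.0e+00]
[0.2682, 0.0265, 0.0121] [0.0009, -0.0002, -0.0002]
[0.2679, 0.0256, 0.1746] [0.0009, -0.0002, -0.0002]
```

Request:
{"fn": "play_rows", "kwargs": {"motion": [[[0.09, 0.009, 0], [0.0009, 0, 0]], [[0.19, 0.018, 0], [0.0009, 0, 0]], [[0.267, 0.025, 0.03], [0.0009, 0, 0]], [[0.267, 0.024, 0.1], [0.0009, 0, 0]], [[0.267, 0.024, 0.16], [0.0009, 0, 0]], [[0.267, 0.024, 0.175], [0.0009, 0, 0]], [[0.267, 0.024, 0.175], [0.0009, 0, 0]]], "fingers": 0}}

```text
t: 15.4
eef_pos: [0.5333, -0.0076, 0.2235]
tool_rot: [-0.001, 0.73, 0.683, -0.001]
contact_force: [-0.5, -0.9, 0.4]
gripper_width: 0.003
```

```bash
python3 -c "
from h import *
c=snap('scene','17')
cv2.imwrite('pics/c17.png',cv2.resize(c['pixels'][150:330,330:490,::-1],None,fx=3.3,fy=3.3))
rows([(.534,-.007,.2125),(.534,-.007,.198)],86.3)
"
```

```text
t 15.45 pos [ 0.5342 -0.0077  0.2247] F [0.9 1.1 1. ] w 0.3 toolx 86.19 zaxis [-8.e-04  8.e-04 -1.e+00]
[0.0018, -0.0006, 0.0305] [-0.0001, -0.0001, -0.0003]
[0.0017, -0.0006, 0.0668] [-0.0001, -0.0001, -0.0003]
```

View pics/c17.png

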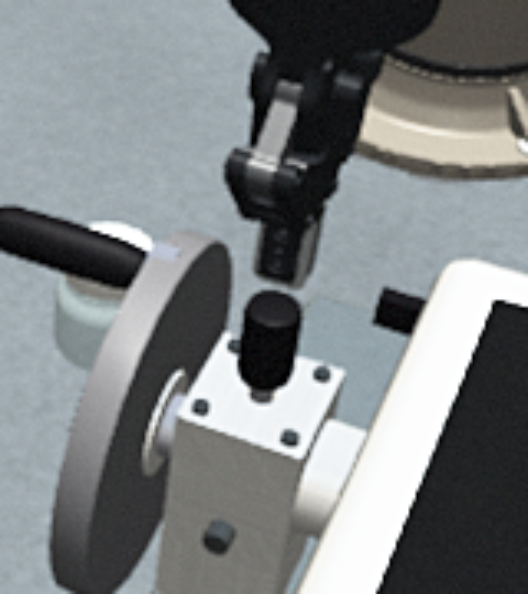

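Fingers shut directly above the knob; wheel at rest, pin dropped. Pressing slowly.

Request:
{"fn": "play_rows", "kwargs": {"motion": [[[0.001, 0, 0.01], [0, 0, 0]], [[0.001, 0, 0.018], [0, 0, 0]], [[0.001, 0, 0.026], [0, 0, 0]], [[0.001, 0, 0.031], [0, 0, 0]], [[0.001, 0, 0.035], [0, 0, 0]], [[0.001, 0, 0.0375], [0, 0, 0]]]}}

```text
t: 16.05
eef_pos: [0.5343, -0.0073, 0.2097]
tool_rot: [-0.001, 0.73, 0.683, 0.0]
contact_force: [-0.1, -0.0, 1.5]
gripper_width: 0.001
```

Request:
{"fn": "play_rows", "kwargs": {"motion": [[[0, 0, 0.002], [0, 0, 0]], [[0, 0, 0.004], [0, 0, 0]], [[0, 0, 0.006], [0, 0, 0]], [[0, 0, 0.006], [0, 0, 0]]]}}

```text
t: 16.45
eef_pos: [0.5343, -0.0073, 0.2073]
tool_rot: [-0.001, 0.73, 0.683, 0.0]
contact_force: [0.7, 1.2, 2.5]
gripper_width: 0.001
```

Request:
{"fn": "play_rows", "kwargs": {"motion": [[[0, 0, 0.002], [0, 0, 0]], [[0, 0, 0.004], [0, 0, 0]], [[0, 0, 0.006], [0, 0, 0]], [[0, 0, 0.006], [0, 0, 0]]]}}

```text
t: 16.85
eef_pos: [0.5341, -0.0073, 0.2046]
tool_rot: [-0.001, 0.73, 0.683, -0.0]
contact_force: [-1.0, 0.5, 0.5]
gripper_width: -0.002
```

```bash
python3 -c "
from h import *
c=snap('scene','18')
cv2.imwrite('pics/c18.png',cv2.resize(c['pixels'][200:290,370:450,::-1],None,fx=6,fy=6))
rows([(.534,-.007,.198)],86.3)
"
```

```text
t 16.9 pos [ 0.5341 -0.0073  0.2046] F [-0.4  0.4  1.2] w 0.0 toolx 86.19 zaxis [-9.e-04  7.e-04 -1.e+00]
[0.0007, -0.0004, 0.0166] [-0.0002, -0.0001, -0.0003]
```

View pics/c18.png

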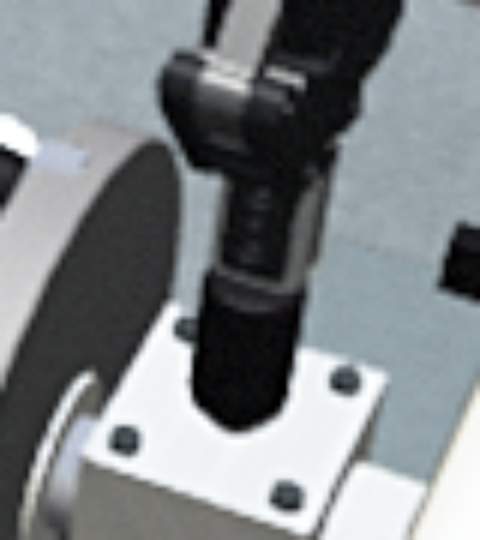

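Request:
{"fn": "play_rows", "kwargs": {"motion": [[[0, 0, 0.0025], [0, 0, 0]], [[0, 0, 0.005], [0, 0, 0]], [[0, 0, 0.0075], [0, 0, 0]], [[0, 0, 0.0075], [0, 0, 0]]]}}

```text
t: 17.3
eef_pos: [0.5339, -0.0073, 0.2013]
tool_rot: [-0.001, 0.73, 0.683, -0.0]
contact_force: [0.2, -0.2, -0.5]
gripper_width: -0.002
```

```bash
python3 -c "
from h import *
c=snap('scene','19');d=snap('wrist','19')
a=cv2.resize(c['pixels'][200:290,370:450,::-1],None,fx=5,fy=5)
b=cv2.resize(d['pixels'][200:470,230:430,::-1],(333,450))
cv2.imwrite('pics/c19.png',np.hstack([a,b]))
rows([(.534,-.007,.198)],86.3)
"
```

```text
t 17.4 pos [ 0.534  -0.0074  0.2013] F [ 0.2  1.  -0.2] w -0.1 toolx 86.19 zaxis [-1.2e-03  5.0e-04 -1.0e+00]
[0.0009, -0.0001, 0.0083] [-0.0002, -0.0001, -0.0003]
```

View pics/c19.png

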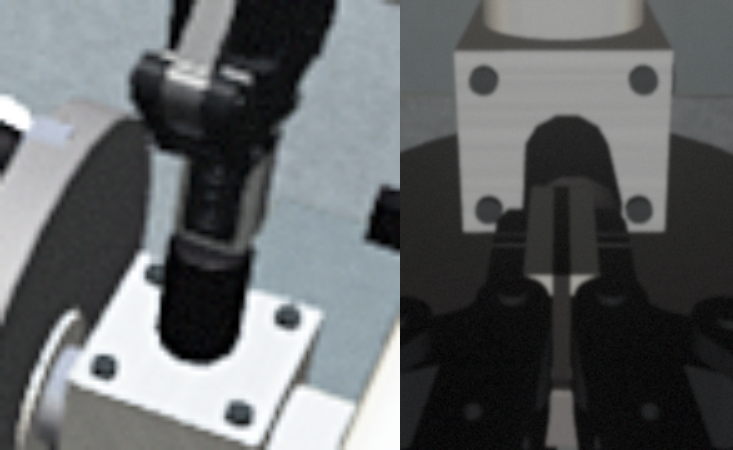

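Request:
{"fn": "play_rows", "kwargs": {"motion": [[[0, 0, 0.002], [0, 0, 0]], [[0, 0, 0.004], [0, 0, 0]], [[0, 0, 0.006], [0, 0, 0]], [[0, 0, 0.006], [0, 0, 0]]]}}

```text
t: 17.8
eef_pos: [0.5339, -0.0074, 0.1988]
tool_rot: [-0.001, 0.73, 0.683, -0.0]
contact_force: [-1.1, 0.7, -0.4]
gripper_width: 0.001
```

Request:
{"fn": "play_rows", "kwargs": {"motion": [[[0, 0, 0.001], [0, 0, 0]], [[0, 0, 0.002], [0, 0, 0]], [[0, 0, 0.003], [0, 0, 0]], [[0, 0, 0.003], [0, 0, 0]]]}}

```text
t: 18.2
eef_pos: [0.5341, -0.0074, 0.1984]
tool_rot: [-0.001, 0.73, 0.683, -0.0]
contact_force: [-3.7, 0.1, 11.2]
gripper_width: 0.001
```

Request:
{"fn": "play_rows", "kwargs": {"motion": [[[0, 0, 0.0025], [0, 0, 0]], [[0, 0, 0.005], [0, 0, 0]], [[0, 0, 0.005], [0, 0, 0]]]}}

```text
t: 18.5
eef_pos: [0.5341, -0.0074, 0.1983]
tool_rot: [-0.001, 0.73, 0.683, 0.001]
contact_force: [-8.1, 0.7, 20.0]
gripper_width: 0.001
```

Firm stop at TCP z = 0.198 (knob home). Retreat and check.

Request:
{"fn": "play_rows", "kwargs": {"motion": [[[0, 0, -0.01], [0, 0, 0]], [[0, 0, -0.06], [0, 0, 0]], [[0, 0, -0.15], [0, 0, 0]], [[0, 0, -0.26], [0, 0, 0]], [[0, 0, -0.34], [0, 0, 0]], [[0, 0, -0.34], [0, 0, 0]]]}}

```text
t: 19.1
eef_pos: [0.5367, -0.0082, 0.3387]
tool_rot: [0.001, 0.731, 0.683, 0.004]
contact_force: [-0.2, 0.2, -0.5]
gripper_width: -0.004
```

```bash
python3 -c "
from h import *
pinz('20')
c=load('scene20');d=snap('wrist','20');P=cloud(d)
m=(P[...,2]>.16)&(P[...,2]<.22)&(np.hypot(P[...,0]-.534,P[...,1]+.007)<.009);print('wrist knob top z',np.median(P[m][:,2]),m.sum())
a=cv2.resize(c['pixels'][200:290,370:450,::-1],None,fx=5,fy=5)
b=cv2.resize(d['pixels'][130:400,230:430,::-1],(333,450))
cv2.imwrite('pics/c20.png',np.hstack([a,b]))
rows([(.534,-.007,.35)],86.3)
"
```

```text
knob px 432 rows 244 273 cols 401 419 zmax 0.2005 z98 0.1995
wrist knob top z 0.1981836829128184 517
t 19.2 pos [ 0.5345 -0.0077  0.3345] F [ 0.2 -0.2 -0.2] w -0.1 toolx 86.17 zaxis [-1.0e-04  3.3e-03 -1.0e+00]
[0.0018, -0.0013, -0.0389] [-0.0, -0.0005, -0.0004]
```

View pics/c20.png

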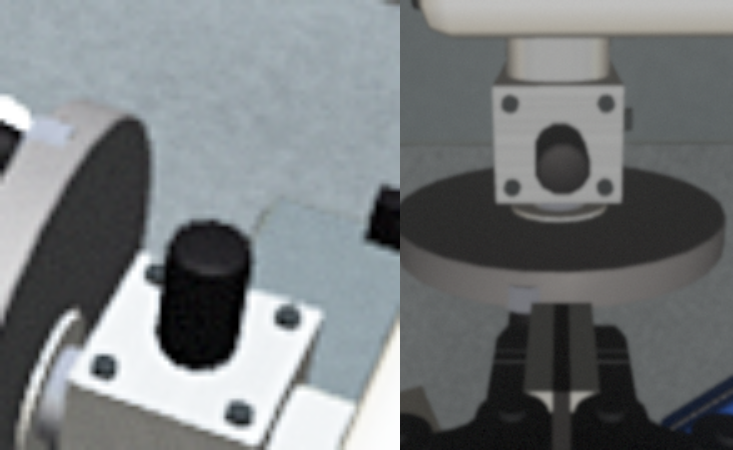

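View pics/scene20.png

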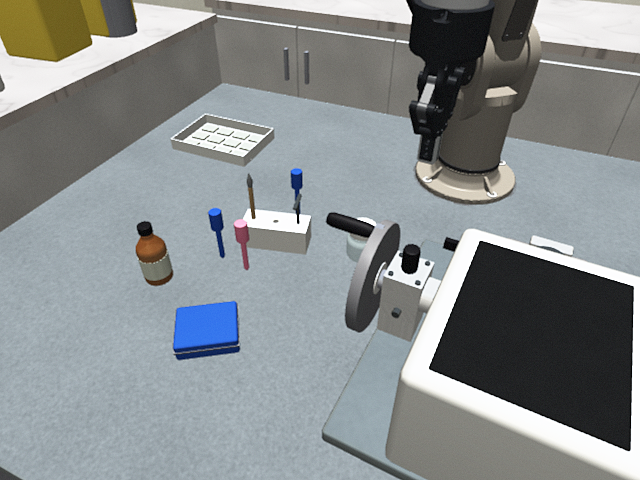

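```bash
python3 -c "
from station import bot
print(bot.hand_in())"
```

```text
the job is handed in; nothing more can be done
None
```

The microtome handwheel is locked and the job is handed in, at about 19 s of the 72 s allowed.

- **Pin in the bore:** I took the black-knobbed pin from the accessory block's middle hole, carried it over the wheel rim and stood it in the bore. Its knob top measured 0.249–0.250 m, as expected for a pin on the closed shaft.
- **Finding the hole:** I gripped the crank and turned it, first held firmly and then loosely caged. At a handle angle of about −11° the pin dropped. Its knob stopped 13–14 mm above the block, which matches resting on the ball.
- **After the drop:** I moved the wheel about 3° further with 1–2 N and stopped. I did not go on to feel the firm stop, so no easing back was needed.
- **Pressing home:** I pushed with shut fingers in steps of about 1–3 mm. It met a firm stop at TCP height 0.198 m, with 11 N rising to 20 N and no further travel. Then I backed off.

**Last checks:**
- The wrist camera put the knob top at 0.1982 m against 0.198 m for home. The scene camera read 0.1995 m, within its 2 mm calibration.
- The arm touches nothing, and the other things on the bench look unmoved in the picture.

**Two things that disagreed:**
- While I held the handle firmly, my arc was slightly off its true radius. The outward and inward force reached about 12 N, with almost none along the turning direction, so I changed to the loose cage.
- I never read the 5–15 N push expected at the ball. The readings at the ends of the steps were under 3 N until the pin was home.

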